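# Flip the reorder marker of the empty fixings bin

### The job

One of the three bins of fixings on the bench is empty. With a fingertip, push the green marker on the front of that bin up and right over its hinge and press it down, so that it lies flat across the mouth of the bin with its red face up, as the sign to reorder. Leave the bins standing where they are, leave the other two markers green side up, and do not lift or disturb anything else.

Things in the scene. Friction and masses are not known exactly. Their poses are not given: they have to be found in the camera images.
- board: plywood board 230 x 500 x 18 mm fixed on the bench, the three bins stand side by side on it; origin at the centre of its underside, x from robot side to back
- bin_empty: open-fronted grey picking bin, loose on the plywood board, 190 mm deep (x) x 120 mm wide (y) x 110 mm high; side walls slope down to a 62 mm high front lip; EMPTY, bare inside, weighs about 0.55 kg. Origin at the centre of its underside, its x axis points from the front lip (robot side) to the back wall, z up
- bin_dowels: open-fronted grey picking bin, loose on the plywood board, 190 mm deep (x) x 120 mm wide (y) x 110 mm high; side walls slope down to a 62 mm high front lip; filled with wooden dowels. Origin at the centre of its underside, its x axis points from the front lip (robot side) to the back wall, z up
- bin_screws: open-fronted grey picking bin, loose on the plywood board, 190 mm deep (x) x 120 mm wide (y) x 110 mm high; side walls slope down to a 62 mm high front lip; filled with brass screws. Origin at the centre of its underside, its x axis points from the front lip (robot side) to the back wall, z up
- marker_empty (a joint): marker of the empty bin, rad: 0 = lying level out towards the robot in front of the bin, green face up; 1.571 = upright; 3.142 = turned right over, level over the bin's mouth, red face up (end stop). Plate weighs 30 g; a slightly stiff hinge (0.02 N m) keeps it at whatever angle it is left, so it needs pushing the whole way down. Starts at 0 to 0.25.
- marker_dowels (a joint): marker of the dowel bin, rad: 0 = lying level out towards the robot in front of the bin, green face up; 1.571 = upright; 3.142 = turned right over, level over the bin's mouth, red face up (end stop). Same build; starts flat, green up, and must stay so.
- marker_screws (a joint): marker of the screw bin, rad: 0 = lying level out towards the robot in front of the bin, green face up; 1.571 = upright; 3.142 = turned right over, level over the bin's mouth, red face up (end stop). Same build; starts flat, green up, and must stay so.
- hinge_empty (a point): middle of the empty bin's marker hinge pin: 99 mm in front of the bin's origin and 68 mm above the bin's underside (86 mm above the bench); axes as the bin's
- edge_empty (a point): middle of the free edge of the empty bin's marker; moves with it. The marker is a flat plate 76 mm wide along the hinge (the bin's y), 4 mm thick, reaching from 5 to 67 mm from the pin. At 0 there is some 80 mm of clear air from the free edge down to the bench, so that a fingertip can go under it
- glue: white glue bottle with red cap, 62 mm across, 180 mm high; origin at its foot. Bystander, to be left alone
- mug: blue mug, 82 mm across, 92 mm high; origin at its foot. Bystander, to be left alone
- wax_tin: round tin with yellow lid, 85 mm across, 38 mm high; origin at its foot. Bystander, to be left alone
- sand_block: cork sanding block 65 x 110 x 32 mm; origin at its foot. Bystander, to be left alone
- try_square: try square lying flat, dark wooden stock 26 x 120 x 18 mm, steel blade 150 mm towards its +x; origin under the stock. Bystander, to be left alone
- offcut: wood offcut 50 x 160 x 35 mm; origin at its foot. Bystander, to be left alone

How it is judged:
By the outcome, as a careful person would: the job done as asked, in the order asked, and still so for the second after the job is handed in, with the robot touching nothing.
It also fails if it takes over 45 s, if anything falls off the work surface, if the arm or the gripper's body presses on something with over 40 N, if the wrist force passes 120 N, or if a joint passes its speed limit or range.

### The arm

A 6-joint arm with a two-finger parallel gripper is mounted at the origin on the work surface. World frame = base frame: x ahead of the robot, y to its left, z up, the work surface at z = 0. Lengths are in m, angles in rad, forces in N, time in s.
With the tool pointing down it reaches from about 0.25 to 0.775 m from the base axis. Payload 4 kg.
Tool frame: the origin (TCP) lies midway between the tips of the shut fingers; the grasp point (between the pads) lies 19 mm behind it; z points along the fingers, y is the direction in which the jaws open and shut (so a half turn about z gives the same grasp; the last joint's range is limited). The gripper opens to 94 mm and grips with 3 to 60 N. Pads are 16 mm wide; open, the fingers measure 119 mm over their backs; the gripper's body (75 mm by 177 mm) begins 78 mm behind the grasp point.
Start: joints at [-1.366, 0.087, 1.371, -0, 1.684, -0.103], TCP at [0.167, -0.524, 0.206] pointing down, gripper open.
Joint ranges: [-3.1, 3.1], [-0.76, 2.03], [0.27, 2.55], [-1.08, 4.22], [0.17, 2.65], [-2.57, 2.57]. Speed limits (rad/s): [2.79, 2.79, 3.14, 3.14, 3.14, 3.14].

### API

Orientations are given as [roll, pitch, yaw] about the fixed x, y, z axes, in that order (R = Rz(yaw) Ry(pitch) Rx(roll)).
In Python, from bench import robot gives the robot as it stands.
- The arm moves only by the tool servo_tool, never from a script. Its argument "rows" is a list of rows, each a list of 2 entries, a list of its own where there are three numbers: the shift along the tool's x, y, z normalised to -1 to 1, where 1 is 0.08 m, then the turn about the tool's z normalised to -1 to 1, where 1 is pi/2 rad. A call has 1 to 12 rows; each row is the pose to reach, as a shift and turn from the pose commanded when the call began, along the tool's axes at that moment; what a row does not reach only later rows make up. A row lasts 1/12 s, in which the tool goes at most 41.7 mm and 7.16 degrees, less where a joint would pass 70% of its speed; a pose out of reach is approached as far as the arm can. A call with a number of a shift or a turn outside -1 to 1 is refused whole. A call with a gripper value outside its range is refused whole. "grip" is the closure, from -1 (fully open) to 1 (shut), set as the call begins (left out, the last holds). The fingers move at their own pace and stop on an object; the grip force is fixed at half the most. Time passes only in rows, so rows that repeat a pose let the fingers close. It gives the time, the measured TCP pose, the force and the opening at its end, in the units of the state.
- robot.get_obs(): the state, without advancing time (a new reading comes with each control period).
- robot.snapshot(name): name is "scene" or "top" or "wrist"; returns a dict with "pixels" (420x560x3 uint8, red, green, blue), "camera_matrix" (3x3 intrinsics, pixels), "world_from_camera" (4x4, takes a point from camera to world coordinates). Camera axes: x right, y down, z forward; pixel columns grow to the right and rows downward; lengths in m; the calibration is good to about 2 mm. A picture is of the moment at which its call begins. There is no depth.
- robot.close_job(): hands the job in, once; it reports no verdict.
The state is a dict: "time": time; "joint_positions": joint angles; "qvel": joint speeds; "joint_torque": joint torques, N m; "tool_pos": TCP position; "ee_rot": TCP orientation; "wrist_force": force on the tool from outside, world axes, zero at the start; "wrist_torque": the same for the moment, N m; "width": finger opening in m.
Only numpy, scipy, OpenCV 4.12 (cv2) and the standard library are available. Lean on these libraries where they do the work, as an engineer would, in place of code of your own. Each camera call takes 0.05 s, during which the arm holds its last target.

## Working session

There is one attempt and no reset: what is moved stays moved. The work goes in short steps, Python scripts to look and compute and a tool call to move; the robot and the scene stay as the last step left them, time stands still between calls to the robot, and variables do not carry over. Pictures are saved under pics/ and viewed, and the job is handed in when it is done.

Besides the shell and the picture viewer there is one more tool, called after "Call:" by a JSON object that holds its "op" and its "data", one argument or row to a line. servo_tool: Moves the arm, as the interface text tells. Its arguments: {"type":"object","properties":{"rows":{"type":"array"},"grip":{"type":"number"}},"required":["rows"]}

```bash
mkdir -p pics
python3 - <<'E'
from bench import robot
import cv2,numpy as np,pickle
d={}
for n in ["scene","top","wrist"]:
    s=robot.snapshot(n); d[n]=s
    cv2.imwrite(f"pics/{n}0.png",s["pixels"][:,:,::-1])
    print(n,np.round(s["camera_matrix"],1).tolist(),np.round(s["world_from_camera"],3).tolist())
pickle.dump(d,open("s0.pkl","wb"))
o=robot.get_obs();print(o)
E
```

```text
scene [[397.8, 0.0, 280.3], [0.0, 397.8, 205.0], [0.0, 0.0, 1.0]] [[-0.3, 0.577, -0.759, 1.324], [0.954, 0.185, -0.236, 0.197], [0.005, -0.795, -0.606, 0.691], [0.0, 0.0, 0.0, 1.0]]
top [[414.4, 0.0, 279.8], [0.0, 414.4, 218.3], [0.0, 0.0, 1.0]] [[0.004, -0.986, 0.165, 0.369], [-1.0, -0.004, 0.002, -0.05], [-0.001, -0.165, -0.986, 1.168], [0.0, 0.0, 0.0, 1.0]]
wrist [[319.9, 0.0, 275.6], [0.0, 319.9, 211.0], [0.0, 0.0, 1.0]] [[0.304, -0.915, -0.266, 0.244], [-0.953, -0.292, -0.084, -0.501], [-0.001, 0.279, -0.96, 0.385], [0.0, 0.0, 0.0, 1.0]]
{'time': 0.15, 'joint_positions': array([-1.36609624e+00,  8.78125086e-02,  1.37187654e+00, -3.60737710e-07,
        1.68358284e+00, -1.03123273e-01]), 'qvel': array([ 0.00122385, -0.0013004 , -0.00694099,  0.00095332,  0.00033446,
       -0.00258943]), 'joint_torque': array([ 1.89700171e-03, -3.40642583e+01, -3.02792752e+01,  7.19094230e-02,
        3.05263954e-02, -1.18584408e-04]), 'tool_pos': array([ 0.16654213, -0.52375339,  0.20457364]), 'ee_rot': array([-3.13992230e+00, -1.72504684e-04,  3.07823174e-01]), 'wrist_force': array([-0.60776214,  0.27164388, -0.38958328]), 'wrist_torque': array([ 0.0090241 , -0.00132733, -0.04263536]), 'width': 0.09396866916775697}
```

View pics/scene0.png

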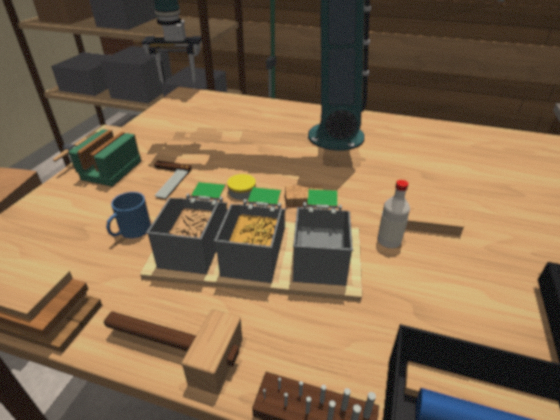

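View pics/top0.png

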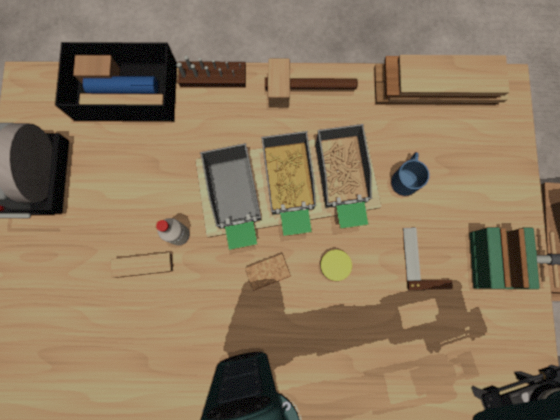

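The scene view shows the empty bin on the right, marker at (322,198). The top view shows it on the left, with its green marker at (241,235), the sanding block at (268,270) and the glue at (170,230). Next I measure the positions.

```bash
cat > h.py <<'E'
import numpy as np,cv2
def ray(s,u,v):
    K=s["camera_matrix"];T=s["world_from_camera"]
    d=T[:3,:3]@np.linalg.solve(K,[u,v,1.]);return T[:3,3],d
def plane(s,u,v,z):
    o,d=ray(s,u,v);return o+d*(z-o[2])/d[2]
def proj(s,p):
    T=np.linalg.inv(s["world_from_camera"]);c=T[:3,:3]@np.asarray(p)+T[:3,3];q=s["camera_matrix"]@c;return q[:2]/q[2]
def tri(a,ua,b,ub):
    o1,d1=ray(a,*ua);o2,d2=ray(b,*ub)
    A=np.stack([d1,-d2],1);t=np.linalg.lstsq(A,o2-o1,rcond=None)[0]
    p,q=o1+d1*t[0],o2+d2*t[1];return (p+q)/2,np.linalg.norm(p-q)
def green(s):
    im=s["pixels"];h=cv2.cvtColor(im,cv2.COLOR_RGB2HSV)
    m=cv2.inRange(h,(50,150,80),(75,255,255))
    cs,_=cv2.findContours(m,cv2.RETR_EXTERNAL,cv2.CHAIN_APPROX_NONE)
    return [c for c in cs if cv2.contourArea(c)>150]
E
python3 - <<'E'
from h import *;import pickle
d=pickle.load(open("s0.pkl","rb"))
for n in ["top","scene"]:
    for c in green(d[n]):
        r=cv2.minAreaRect(c);M=cv2.moments(c)
        print(n,cv2.contourArea(c),np.round([M['m10']/M['m00'],M['m01']/M['m00']],1),cv2.boxPoints(r).round(1).tolist())
t=d["top"]
for c in green(t):
    print([plane(t,*p,.088)[:2].round(3).tolist() for p in cv2.boxPoints(cv2.minAreaRect(c))])
im=d["top"]["pixels"][:,:,::-1]
cv2.imwrite("pics/topz.png",cv2.resize(im[120:300,130:330],None,fx=4,fy=3.3 and 4,interpolation=3)[:600])
im=d["scene"]["pixels"][:,:,::-1]
cv2.imwrite("pics/scz.png",cv2.resize(im[160:300,230:430],None,fx=4,fy=4,interpolation=3))
E
```

```text
scene 260.5 [321.9 197.1] [[308.79998779296875, 202.0], [309.3999938964844, 190.5], [335.5, 191.89999389648438], [334.8999938964844, 203.39999389648438]]
scene 244.0 [263.9 195.2] [[249.6999969482422, 199.0], [251.3000030517578, 187.8000030517578], [278.1000061035156, 191.39999389648438], [276.6000061035156, 202.60000610351562]]
scene 213.0 [208.3 189.6] [[194.0, 193.10000610351562], [195.5, 182.39999389648438], [221.39999389648438, 186.10000610351562], [219.89999389648438, 196.8000030517578]]
```

View pics/topz.png

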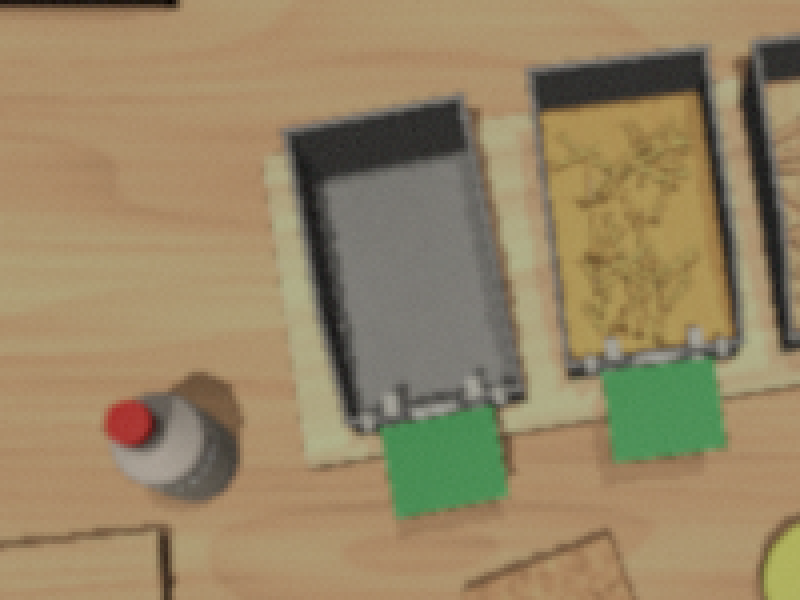

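View pics/scz.png

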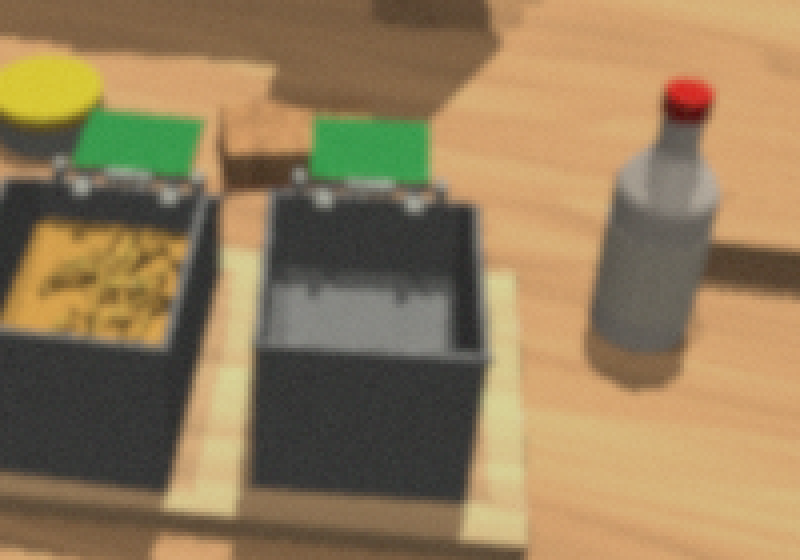

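The zoomed top view shows the bare bin's mouth, with its marker at zoomed (385-507, 408-515), about (226-257, 222-249) in full pixels. The marker is tilted up slightly. I'll loosen the colour mask.

```bash
sed -i 's/(50,150,80),(75,255,255)/(50,110,60),(82,255,255)/' h.py
python3 - <<'E'
from h import *;import pickle
d=pickle.load(open("s0.pkl","rb"))
C={}
for n in ["top","scene"]:
    for c in green(d[n]):
        a=cv2.contourArea(c)
        q=cv2.approxPolyDP(cv2.convexHull(c),4 if n=="top" else 3,True)[:,0]
        b=cv2.boxPoints(cv2.minAreaRect(c))
        print(n,a,q.tolist(),b.round(1).tolist())
        if n=="top": print("   w",[plane(d[n],*p,.088)[:2].round(3).tolist() for p in b])
t,s=d["top"],d["scene"]
# triangulate marker corners manually from zooms: (near hinge L/R, free edge L/R), L = +y
P=lambda x,y,ox,oy:(x/4+ox-.375,y/4+oy-.375)
T=dict(hL=(383,428),hR=(493,405),fL=(397,517),fR=(508,494))
S=dict(hL=(430,183),hR=(313,177),fL=(430,123),fR=(316,117))
for k in T: print(k,[x.round(4) for x in tri(t,P(*T[k],130,120),s,P(*S[k],230,160))])
# bin mouth rear rim corners z=.128 , lip corners z=.08
for nm,p,z in [("rearL",(288,130),.128),("rearR",(462,98),.128),("lipL",(352,430),.08),("lipR",(522,398),.08),("glueCap",(130,423),.18),
  ("sandL",(465,585),.032),("sandtop",(607,530),.032),("binsc_rearL",(540,72),.128),("lip2L",(570,375),.08)]: print(nm,plane(t,*P(*p,130,120),z).round(3))
E
```

```text
top 523.5 [[252, 222], [255, 242], [230, 247], [226, 227]] [[225.39999389648438, 226.89999389648438], [251.89999389648438, 221.60000610351562], [256.1000061035156, 242.60000610351562], [229.60000610351562, 247.89999389648438]]
   w [[0.526, 0.095], [0.54, 0.026], [0.485, 0.014], [0.471, 0.083]]
top 502.5 [[307, 210], [309, 230], [284, 233], [282, 214]] [[281.29998779296875, 212.8000030517578], [307.0, 209.3000030517578], [309.8999938964844, 230.60000610351562], [284.1000061035156, 234.0]]
   w [[0.565, -0.052], [0.574, -0.12], [0.517, -0.127], [0.508, -0.059]]
top 509.5 [[363, 202], [366, 223], [341, 226], [338, 206]] [[336.70001220703125, 205.8000030517578], [363.29998779296875, 202.0], [366.29998779296875, 223.0], [339.70001220703125, 226.8000030517578]]
   w [[0.584, -0.199], [0.595, -0.27], [0.538, -0.276], [0.528, -0.206]]
scene 362.5 [[336, 192], [333, 205], [307, 201], [309, 190]] [[306.79998779296875, 203.8000030517578], [307.5, 188.89999389648438], [336.5, 190.3000030517578], [335.79998779296875, 205.10000610351562]]
scene 341.0 [[279, 191], [275, 203], [249, 200], [254, 187
[... 159 characters left out ...]
 302.5 [[223, 185], [217, 197], [192, 194], [198, 183]] [[191.89999389648438, 194.89999389648438], [193.1999969482422, 181.60000610351562], [223.1999969482422, 184.60000610351562], [221.89999389648438, 197.89999389648438]]
hL [array([0.5265, 0.097 , 0.0876]), np.float64(0.003)]
hR [array([0.5421, 0.0252, 0.087 ]), np.float64(0.0038)]
fL [array([0.4676, 0.0856, 0.0914]), np.float64(0.0024)]
fR [array([0.483 , 0.0132, 0.091 ]), np.float64(0.0016)]
rearL [0.717 0.157 0.128]
rearR [0.74  0.044 0.128]
lipL [0.527 0.117 0.08 ]
lipR [0.549 0.005 0.08 ]
glueCap [0.516 0.236 0.18 ]
sandL [0.427 0.044 0.032]
sandtop [ 0.465 -0.052  0.032]
binsc_rearL [ 0.758 -0.007  0.128]
lip2L [ 0.564 -0.027  0.08 ]
```

Measured: bin yaw about 0.21, hinge pin near (0.539, 0.062, 0.086), free edge near (0.475, 0.049, 0.091), tilt about 0.06. The tool always points down, so I'll push with the shut fingertips. They press lightly on the free edge while rising. Once the plate is up, they push it over and press it down. First I shut the gripper and turn to the bin's yaw, then travel.

Call:
{"op": "servo_tool", "data": {
  "rows": [
    [[0,0,-0.1],0.06],
    [[0,0,-0.1],0.06]
  ],
  "grip": 1
}}

```text
time: 0.32
tool_pos: [0.1667, -0.5245, 0.2142]
ee_rot: [3.14, -0.0, 0.212]
wrist_force: [-0.1, -0.7, 1.0]
width: 0.0841
```

Call:
{"op": "servo_tool", "data": {
  "rows": [
    [[0.35,-0.45,0],0],
    [[0.7,-0.91,0],0],
    [[0.7,-0.91,0],0]
  ]
}}

```text
time: 0.57
tool_pos: [0.2076, -0.4371, 0.2132]
ee_rot: [-3.139, -0.002, 0.219]
wrist_force: [0.2, 0.8, -0.8]
width: 0.0638
```

Call:
{"op": "servo_tool", "data": {
  "rows": [
    [[0.35,-0.45,0],0],
    [[0.7,-0.91,0],0],
    [[0.7,-0.91,0],0]
  ]
}}

```text
time: 0.82
tool_pos: [0.2468, -0.3542, 0.2137]
ee_rot: [-3.141, -0.002, 0.219]
wrist_force: [-0.2, 0.5, -0.3]
width: 0.0443
```

Call:
{"op": "servo_tool", "data": {
  "rows": [
    [[0.35,-0.45,0],0],
    [[0.7,-0.91,0],0],
    [[0.7,-0.91,0],0]
  ]
}}

```text
time: 1.07
tool_pos: [0.286, -0.2717, 0.2138]
ee_rot: [-3.141, -0.002, 0.22]
wrist_force: [-0.0, -1.3, -0.1]
width: 0.0244
```

Call:
{"op": "servo_tool", "data": {
  "rows": [
    [[0.35,-0.45,0],0],
    [[0.7,-0.91,0],0],
    [[0.7,-0.91,0],0]
  ]
}}

```text
time: 1.32
tool_pos: [0.3254, -0.1889, 0.2137]
ee_rot: [-3.141, -0.002, 0.22]
wrist_force: [0.3, -0.3, -0.4]
width: 0.004
```

Call:
{"op": "servo_tool", "data": {
  "rows": [
    [[0.35,-0.45,0],0],
    [[0.7,-0.91,0],0],
    [[0.7,-0.91,0],0]
  ]
}}

```text
time: 1.57
tool_pos: [0.3648, -0.106, 0.2136]
ee_rot: [-3.141, -0.002, 0.221]
wrist_force: [-0.7, 0.1, 0.5]
width: 0.0006
```

Call:
{"op": "servo_tool", "data": {
  "rows": [
    [[0.35,-0.42,0],0],
    [[0.69,-0.845,0],0],
    [[0.69,-0.845,0],0]
  ]
}}

```text
time: 1.82
tool_pos: [0.4047, -0.0277, 0.2132]
ee_rot: [-3.14, -0.001, 0.222]
wrist_force: [-0.4, -0.9, -0.3]
width: 0.0005
```

Call:
{"op": "servo_tool", "data": {
  "rows": [
    [[0.35,-0.42,0],0],
    [[0.69,-0.845,0],0],
    [[0.69,-0.845,0],0],
    [[0.69,-0.845,0],0]
  ]
}}

```text
time: 2.15
tool_pos: [0.4431, 0.0463, 0.2128]
ee_rot: [3.141, 0.002, 0.217]
wrist_force: [0.6, -0.4, -0.2]
width: 0.0006
```

Run:
```python
from bench import robot
from h import *
import pickle
d={}
for n in ["scene","top","wrist"]:
    s=robot.snapshot(n); d[n]=s
pickle.dump(d,open("s1.pkl","wb"))
w=d["wrist"]["pixels"][:,:,::-1];cv2.imwrite("pics/w1.png",w)
im=d["scene"]["pixels"][:,:,::-1];cv2.imwrite("pics/sc1.png",cv2.resize(im[100:240,230:430],None,fx=4,fy=4,interpolation=3))
o=robot.get_obs();print(o["tool_pos"],o["ee_rot"],o["joint_positions"])
for nm,p in [("tip",o["tool_pos"])]: print({n:proj(d[n],p).round(1).tolist() for n in d})
```

```text
[0.44225034 0.04449826 0.21330426] [3.14038887e+00 7.61711966e-04 2.11825827e-01] [-2.63319794e-02 -1.51401194e-01  1.58721585e+00 -1.36197684e-03
  1.70623409e+00  1.33245447e+00]
{'scene': [326.8, 142.1], 'top': [239.5, 255.1], 'wrist': [273.7, 256.0]}
```

View pics/w1.png

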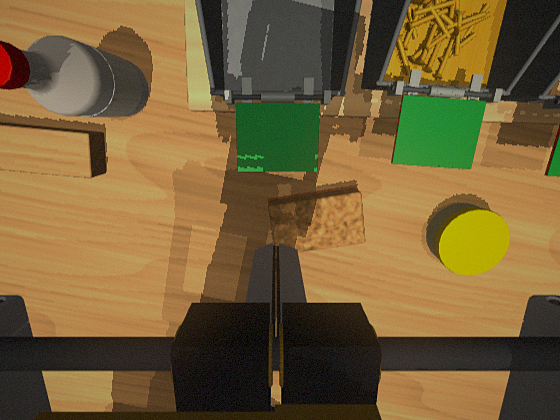

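View pics/sc1.png

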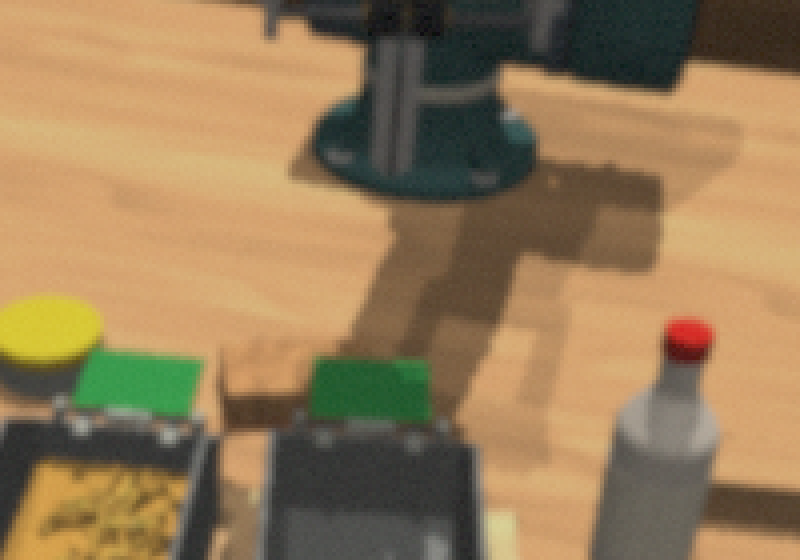

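The wrist view shows the bare bin behind its marker: free corners about (239,171) and (318,171), hinge side about (236,104) and (320,103). The fingertips are in front of it at (275,250), beside the block at (270-365,185-250). I'll use this view to refine the edge.

Run:
```python
from h import *
import pickle
d=pickle.load(open("s1.pkl","rb"));d0=pickle.load(open("s0.pkl","rb"))
w,t,s=d["wrist"],d0["top"],d0["scene"]
P=lambda x,y,ox,oy:(x/4+ox-.375,y/4+oy-.375)
T=dict(hL=(383,428),hR=(493,405),fL=(397,517),fR=(508,494))
S=dict(hL=(430,183),hR=(313,177),fL=(430,123),fR=(316,117))
W=dict(hL=(236,104),hR=(320.5,103),fL=(239,171.5),fR=(318.5,171.5))
for k in W:
    print(k,[x.round(4) for x in tri(w,W[k],s,P(*S[k],230,160))],[x.round(4) for x in tri(w,W[k],t,P(*T[k],130,120))],plane(w,*W[k],.09).round(4))
for p in [(269,195),(356,181),(365,240),(277,250)]: print("sand",plane(w,*p,.032).round(3))
```

```text
hL [array([0.5259, 0.0982, 0.0874]), np.float64(0.0006)] [array([0.526 , 0.0961, 0.0925]), np.float64(0.0024)] [0.5259 0.0976 0.09  ]
hR [array([0.5428, 0.0253, 0.088 ]), np.float64(0.0041)] [array([0.5428, 0.0232, 0.0871]), np.float64(0.0006)] [0.5429 0.0235 0.09  ]
fL [array([0.4661, 0.0852, 0.0904]), np.float64(0.0027)] [array([0.4674, 0.0836, 0.0959]), np.float64(0.0004)] [0.4664 0.0839 0.09  ]
fR [array([0.4824, 0.0119, 0.0909]), np.float64(0.0038)] [array([0.483 , 0.0116, 0.0975]), np.float64(0.0013)] [0.4824 0.0098 0.09  ]
sand [0.436 0.049 0.032]
sand [ 0.473 -0.045  0.032]
sand [ 0.406 -0.076  0.032]
sand [0.371 0.026 0.032]
```

Call:
{"op": "servo_tool", "data": {
  "rows": [
    [[0.15,0,0.4],0],
    [[0.15,0,0.9],0],
    [[0.15,0,0.9],0]
  ]
}}

```text
time: 2.55
tool_pos: [0.4463, 0.0471, 0.1313]
ee_rot: [-3.138, 0.02, 0.211]
wrist_force: [-2.1, 0.2, -2.3]
width: 0.0003
```

Call:
{"op": "servo_tool", "data": {
  "rows": [
    [[0,0,0.4],0],
    [[0,0,0.8],0],
    [[0,0,1.0],0],
    [[0,0,1.0],0]
  ]
}}

```text
time: 2.88
tool_pos: [0.4516, 0.0475, 0.0592]
ee_rot: [-3.141, 0.007, 0.212]
wrist_force: [-1.0, -0.1, -1.0]
width: 0.0002
```

Call:
{"op": "servo_tool", "data": {
  "rows": [
    [[0,0,0.15],0],
    [[0,0,0.15],0],
    [[0,0,0.15],0]
  ]
}}

```text
time: 3.13
tool_pos: [0.4552, 0.0482, 0.0516]
ee_rot: [3.141, -0.002, 0.213]
wrist_force: [-0.4, -0.6, 0.2]
width: 0.0007
```

Run:
```python
from bench import robot
from h import *
F=[]
for n in ["wrist","top","wrist","top"]:
    s=robot.snapshot(n)
    o=robot.get_obs();F.append(o["wrist_force"])
    if n=="wrist": cv2.imwrite("pics/w2.png",s["pixels"][:,:,::-1])
print(np.round(F,2),o["tool_pos"],o["ee_rot"])
```

```text
[[ 1.39  0.26 -0.04]
 [-0.21  0.77  0.41]
 [-0.06  1.38  1.23]
 [ 0.96 -0.05 -1.09]] [0.45519297 0.0487395  0.05118578] [ 3.14081202e+00 -2.73174800e-03  2.13323727e-01]
```

View pics/w2.png

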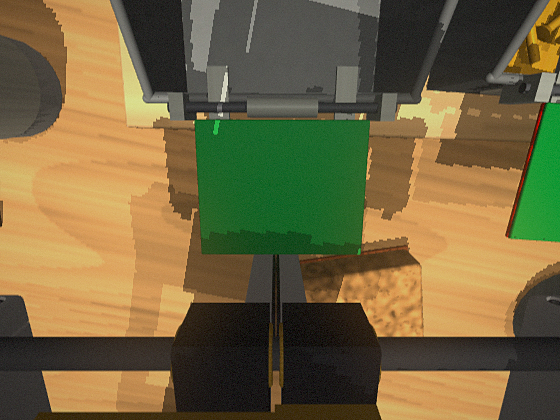

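The wrist view shows the fingers just in front of the free edge (row 254), clear of the block. I'll close most of the gap, then make a short lift stroke.

Call:
{"op": "servo_tool", "data": {
  "rows": [
    [[0.05,0,0],0],
    [[0.09,0,0],0],
    [[0.09,0,0],0],
    [[0.09,0,0],0]
  ]
}}

```text
time: 3.67
tool_pos: [0.4614, 0.0506, 0.0495]
ee_rot: [3.141, 0.0, 0.214]
wrist_force: [-1.4, 0.4, 0.9]
width: 0.0006
```

Call:
{"op": "servo_tool", "data": {
  "rows": [
    [[0.02,0,-0.07],0],
    [[0.05,0,-0.14],0],
    [[0.07,0,-0.21],0],
    [[0.09,0,-0.28],0],
    [[0.09,0,-0.28],0]
  ]
}}

```text
time: 4.08
tool_pos: [0.4683, 0.052, 0.0732]
ee_rot: [3.141, -0.0, 0.214]
wrist_force: [-4.2, 0.1, 2.4]
width: 0.0003
```

```bash
cat > look.py <<'E'
import sys
from bench import robot
from h import *
k=sys.argv[1]
w=robot.snapshot("wrist");s=robot.snapshot("scene")
a=w["pixels"][:,:,::-1];b=cv2.resize(s["pixels"][100:310,230:430,::-1],(400,420),interpolation=3)
cv2.imwrite(f"pics/l{k}.png",cv2.resize(np.hstack([a,b]),(800,350)))
o=robot.get_obs();print(o["time"],o["tool_pos"].round(4),o["ee_rot"].round(3),o["wrist_force"].round(1))
E
python3 look.py 3
```

```text
4.1833 [0.4681 0.0519 0.0722] [3.141 0.    0.214] [-2.6 -0.9  0.8]
```

View pics/l3.png

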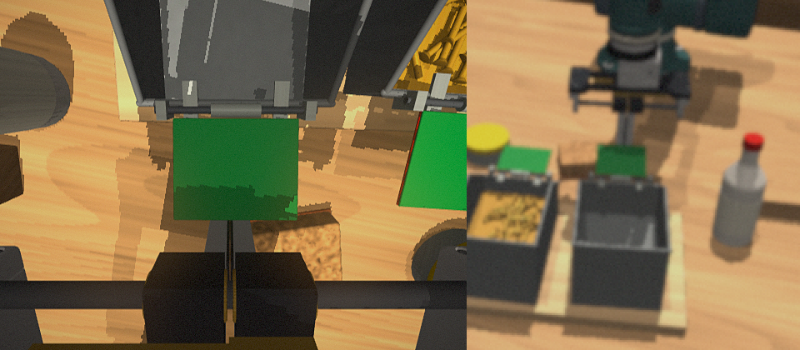

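```bash
cat > meas.py <<'E'
import sys
from bench import robot
from h import *
k=sys.argv[1]
w=robot.snapshot("wrist");s=robot.snapshot("top")
cv2.imwrite(f"pics/w{k}.png",w["pixels"][:,:,::-1])
im=s["pixels"][:,:,::-1]
cv2.imwrite(f"pics/t{k}.png",cv2.resize(im[120:270,180:380],None,fx=4,fy=4,interpolation=3))
import pickle;pickle.dump(dict(wrist=w,top=s),open(f"m{k}.pkl","wb"))
o=robot.get_obs();print(o["time"],o["tool_pos"].round(4),o["ee_rot"].round(3),o["wrist_force"].round(1))
E
python3 meas.py 4
```

```text
4.2833 [0.468  0.0519 0.0718] [3.141 0.    0.214] [-2.5 -0.3  0.9]
```

View pics/w4.png

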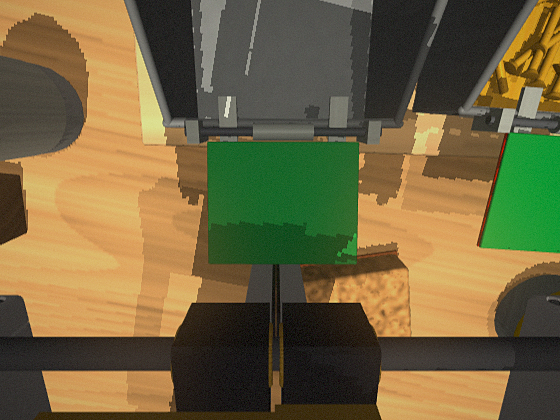

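View pics/t4.png

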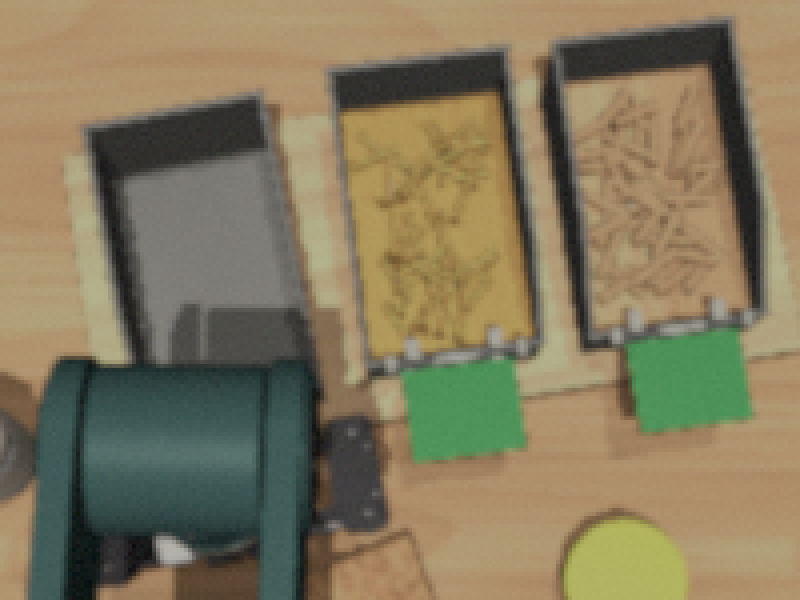

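Run:
```python
from h import *
import pickle
a=pickle.load(open("s0.pkl","rb"))["top"]["pixels"];b=pickle.load(open("m4.pkl","rb"))["top"]["pixels"]
for nm,(y0,y1,x0,x1) in dict(emptybin_rear=(140,195,197,245),screw=(125,205,260,315)).items():
    f=lambda i:cv2.cvtColor(i[y0:y1,x0:x1],cv2.COLOR_RGB2GRAY).astype(np.float64)
    print(nm,cv2.phaseCorrelate(f(a),f(b),cv2.createHanningWindow((x1-x0,y1-y0),cv2.CV_64F)))
w=pickle.load(open("m4.pkl","rb"))["wrist"]
# edge corners: lengths -> height of free edge
for z in (.086,.09,.095,.1,.105,.11):
    L,R=plane(w,208,264.5,z),plane(w,358,264.5,z); print(z,np.linalg.norm(L-R).round(4),((L+R)/2).round(4))
for z in (.086,.088,.09):
    L,R=plane(w,208,141.5,z),plane(w,358.5,141.5,z); print("h",z,np.linalg.norm(L-R).round(4),((L+R)/2).round(4))
```

```text
emptybin_rear ((0.27163647198365837, -0.35559133352052186), 0.9463194790871025)
screw ((-0.02219822826712914, 0.017098257987029797), 0.9689729752998505)
0.086 0.0855 [0.47   0.0466 0.086 ]
0.09 0.0835 [0.4718 0.0471 0.09  ]
0.095 0.0809 [0.4741 0.0478 0.095 ]
0.1 0.0783 [0.4765 0.0484 0.1   ]
0.105 0.0758 [0.4788 0.0491 0.105 ]
0.11 0.0732 [0.4811 0.0497 0.11  ]
h 0.086 0.0768 [0.537  0.0615 0.086 ]
h 0.088 0.0759 [0.5371 0.0616 0.088 ]
h 0.09 0.0749 [0.5373 0.0617 0.09  ]
```

The free edge is up at about z=0.105 (tilt about 0.26), and the bin has moved under 1 mm, so the push works. I'll follow the arc.

Call:
{"op": "servo_tool", "data": {
  "rows": [
    [[0.0,0,-0.07],0],
    [[0.02,0,-0.14],0],
    [[0.05,0,-0.2],0],
    [[0.085,0,-0.26],0],
    [[0.12,0,-0.32],0],
    [[0.16,0,-0.38],0],
    [[0.2,0,-0.43],0],
    [[0.25,0,-0.48],0],
    [[0.25,0,-0.48],0]
  ]
}}

```text
time: 5.03
tool_pos: [0.4898, 0.0564, 0.1124]
ee_rot: [3.141, -0.005, 0.214]
wrist_force: [-0.9, -0.4, 1.5]
width: 0.0008
```

```bash
python3 meas.py 5; python3 look.py 5
```

```text
5.1333 [0.4891 0.0564 0.1111] [ 3.141e+00 -3.000e-03  2.140e-01] [ 0.5 -0.  -0.9]
5.2333 [0.4883 0.0563 0.1102] [ 3.141e+00 -1.000e-03  2.140e-01] [ 0.3 -0.2  1.2]
```

View pics/l5.png

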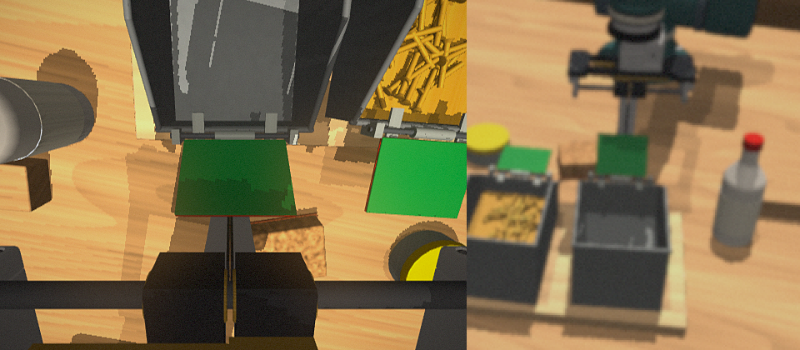

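The plate is at about 0.85 rad with the fingertip behind it. Next I go on to upright.

Call:
{"op": "servo_tool", "data": {
  "rows": [
    [[0.06,0,-0.06],0],
    [[0.12,0,-0.12],0],
    [[0.19,0,-0.17],0],
    [[0.26,0,-0.21],0],
    [[0.33,0,-0.24],0],
    [[0.4,0,-0.26],0],
    [[0.47,0,-0.27],0],
    [[0.53,0,-0.27],0],
    [[0.53,0,-0.27],0]
  ]
}}

```text
time: 5.98
tool_pos: [0.5301, 0.0654, 0.1317]
ee_rot: [3.142, -0.0, 0.214]
wrist_force: [0.3, -0.5, -0.4]
width: 0.0007
```

```bash
python3 look.py 6
```

```text
6.0833 [0.5292 0.0653 0.1316] [-3.142e+00  1.000e-03  2.140e-01] [-0.1  0.3  0.2]
```

View pics/l6.png

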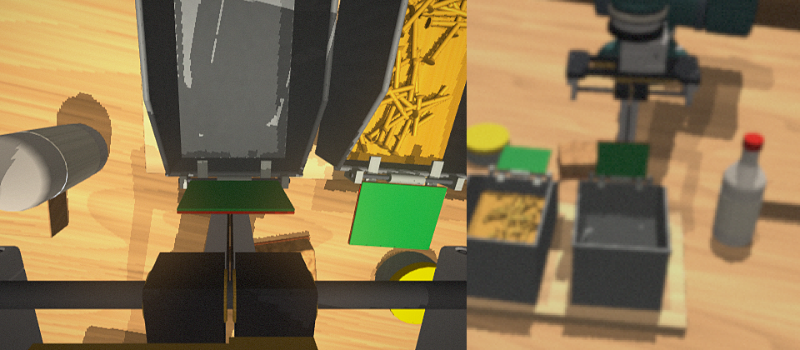

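The plate is nearly upright and the other markers are unchanged. Now over the top and downwards.

Call:
{"op": "servo_tool", "data": {
  "rows": [
    [[0.08,0,0.0],0],
    [[0.16,0,0.02],0],
    [[0.25,0,0.06],0],
    [[0.32,0,0.1],0],
    [[0.39,0,0.14],0],
    [[0.45,0,0.19],0],
    [[0.5,0,0.25],0],
    [[0.54,0,0.31],0],
    [[0.54,0,0.31],0]
  ]
}}

```text
time: 6.83
tool_pos: [0.5711, 0.0745, 0.1052]
ee_rot: [-3.141, 0.002, 0.214]
wrist_force: [-0.6, -0.4, -0.5]
width: 0.0005
```

```bash
python3 look.py 7
```

```text
6.9333 [0.5711 0.0744 0.1064] [-3.141e+00  1.000e-03  2.140e-01] [-1.2  0.6  0.4]
```

View pics/l7.png

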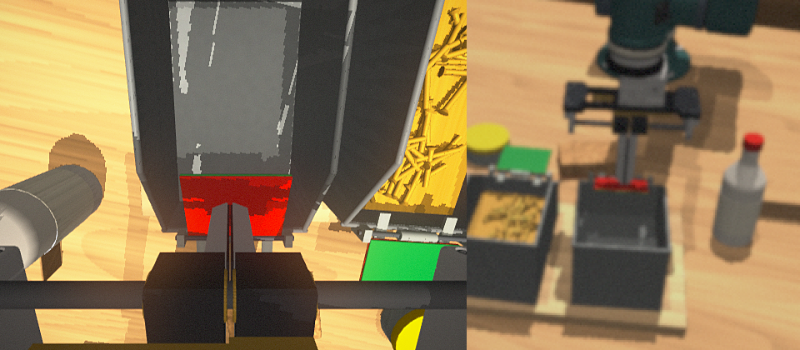

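The red face is showing, with the fingertip on it. I'll press down in small steps and watch the force.

Call:
{"op": "servo_tool", "data": {
  "rows": [
    [[0.03,0,0.05],0],
    [[0.06,0,0.1],0],
    [[0.08,0,0.15],0],
    [[0.09,0,0.2],0],
    [[0.09,0,0.2],0],
    [[0.09,0,0.2],0]
  ]
}}

```text
time: 7.43
tool_pos: [0.5781, 0.0759, 0.0905]
ee_rot: [-3.141, 0.001, 0.214]
wrist_force: [0.5, 0.0, -0.2]
width: 0.0003
```

Call:
{"op": "servo_tool", "data": {
  "rows": [
    [[0,0,0.02],0],
    [[0,0,0.04],0],
    [[0,0,0.04],0],
    [[0,0,0.04],0]
  ]
}}

```text
time: 7.77
tool_pos: [0.5787, 0.0759, 0.0883]
ee_rot: [3.141, -0.001, 0.214]
wrist_force: [-0.1, 0.0, 1.0]
width: 0.0006
```

```bash
python3 look.py 8
```

```text
7.8667 [0.5787 0.0759 0.0883] [ 3.141e+00 -1.000e-03  2.140e-01] [ 0.3 -0.2  1.3]
```

View pics/l8.png

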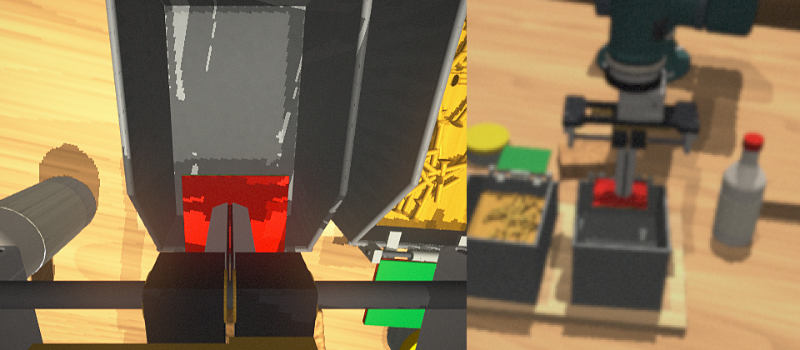

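Call:
{"op": "servo_tool", "data": {
  "rows": [
    [[0,0,0.015],0],
    [[0,0,0.015],0],
    [[0,0,0.015],0]
  ]
}}

```text
time: 8.12
tool_pos: [0.5787, 0.0759, 0.0882]
ee_rot: [3.141, -0.001, 0.214]
wrist_force: [-1.7, -0.0, 5.8]
width: 0.0
```

Call:
{"op": "servo_tool", "data": {
  "rows": [
    [[0,0,0.015],0],
    [[0,0,0.015],0],
    [[0,0,0.015],0]
  ]
}}

```text
time: 8.37
tool_pos: [0.5788, 0.0759, 0.0881]
ee_rot: [3.141, -0.002, 0.214]
wrist_force: [-3.6, -0.1, 10.3]
width: 0.0003
```

The tool stops at z=0.088 and the force climbs to 10 N, so the marker is on its end stop at the level height. Now lift straight off and back away.

Call:
{"op": "servo_tool", "data": {
  "rows": [
    [[0,0,-0.1],0],
    [[0,0,-0.3],0],
    [[0,0,-0.7],0],
    [[0,0,-1],0],
    [[0,0,-1],0]
  ]
}}

```text
time: 8.78
tool_pos: [0.5814, 0.0761, 0.1719]
ee_rot: [3.14, -0.011, 0.214]
wrist_force: [-0.7, -0.4, 1.2]
width: 0.0002
```

Call:
{"op": "servo_tool", "data": {
  "rows": [
    [[-0.4,0,-0.4],0],
    [[-0.8,0,-0.7],0],
    [[-1,0,-0.7],0],
    [[-1,0,-0.7],0]
  ]
}}

```text
time: 9.12
tool_pos: [0.4988, 0.0586, 0.2236]
ee_rot: [3.141, -0.003, 0.213]
wrist_force: [0.7, 0.4, 0.1]
width: 0.0004
```

Call:
{"op": "servo_tool", "data": {
  "rows": [
    [[-0.4,0.4,0],0],
    [[-0.8,0.8,0],0],
    [[-1,1,0],0],
    [[-1,1,0],0]
  ]
}}

```text
time: 9.45
tool_pos: [0.437, -0.0394, 0.22]
ee_rot: [3.14, 0.003, 0.208]
wrist_force: [0.4, -0.1, 0.2]
width: 0.0007
```

Call:
{"op": "servo_tool", "data": {
  "rows": [
    [[-0.4,0.4,0],0],
    [[-0.8,0.8,0],0],
    [[-1,1,0],0],
    [[-1,1,0],0]
  ]
}}

```text
time: 9.78
tool_pos: [0.3761, -0.1344, 0.2202]
ee_rot: [3.141, 0.003, 0.207]
wrist_force: [0.3, -0.5, 0.1]
width: 0.0005
```

Run:
```python
from bench import robot
from h import *
import pickle
t=robot.snapshot("top");s=robot.snapshot("scene");pickle.dump(dict(top=t,scene=s),open("f.pkl","wb"))
a=cv2.resize(t["pixels"][120:300,150:380,::-1],(480,376),interpolation=3);b=cv2.resize(s["pixels"][150:300,220:430,::-1],(320,376//2+41),interpolation=3)
o=np.zeros((376,800,3),np.uint8);o[:,:480]=a;o[:b.shape[0],480:]=b;cv2.imwrite("pics/f.png",o)
A=pickle.load(open("s0.pkl","rb"))["top"]["pixels"];B=t["pixels"]
for nm,(y0,y1,x0,x1) in dict(emptybin=(140,195,197,262),screw=(125,205,260,315),dowel=(120,205,315,372),glue=(215,248,150,195),mug=(155,200,388,435)).items():
    f=lambda i:cv2.cvtColor(i[y0:y1,x0:x1],cv2.COLOR_RGB2GRAY).astype(np.float64)
    print(nm,cv2.phaseCorrelate(f(A),f(B),cv2.createHanningWindow((x1-x0,y1-y0),cv2.CV_64F)))
print(robot.get_obs()["tool_pos"],robot.get_obs()["time"])
for n,im in (("top",t),("scene",s)):
    h=cv2.cvtColor(im["pixels"],cv2.COLOR_RGB2HSV);m=cv2.inRange(h,(0,170,80),(6,255,255))|cv2.inRange(h,(174,170,80),(180,255,255))
    for c in cv2.findContours(m,0,2)[0]:
        if cv2.contourArea(c)>100:
            q=cv2.boxPoints(cv2.minAreaRect(c));print(n,cv2.contourArea(c),[plane(im,*p,.088).round(3)[:2].tolist() for p in q])
```

```text
emptybin ((0.03097766586648021, -0.5385062886390592), 0.982771379200325)
screw ((-0.005914290311174852, -0.0023793733534134276), 0.9819794991867709)
dowel ((-0.022042860004813036, -0.05710499088480958), 0.9524864651037116)
glue ((0.4781083280354288, -0.02196793655355833), 0.8636603459950445)
mug ((0.21053388684179453, 0.48034194790164975), 0.8707406449424392)
[ 0.37798222 -0.13148826  0.22040329] 9.8833
top 501.5 [[0.598, 0.11], [0.612, 0.042], [0.557, 0.03], [0.543, 0.098]]
scene 459.5 [[0.619, 0.041], [0.559, 0.027], [0.541, 0.105], [0.602, 0.115]]
```

View pics/f.png

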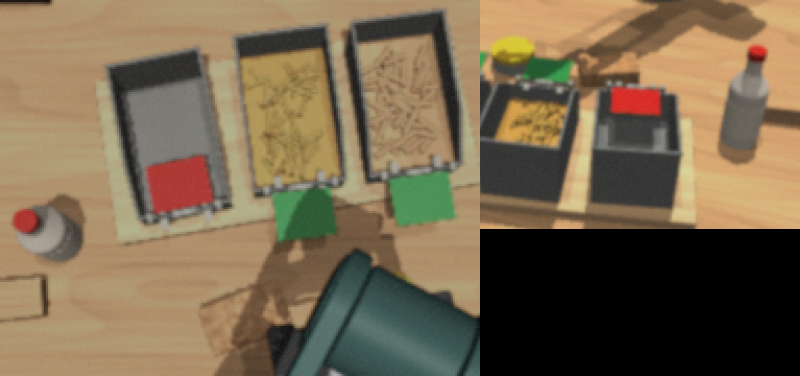

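```bash
python3 -c "
from bench import robot
print(robot.close_job())"
```

```text
the job is handed in; nothing more can be done
None
```

The empty bin's marker now lies flat across its mouth with the red face up, and I handed the job in at about 10 s, with the arm clear of everything.

**How:** I lifted the marker at its free edge with the shut fingertips, pushed it over its hinge and pressed it down. The tip stopped at z = 0.088 m with the force rising to about 10 N, which matches the end stop.

**Last checks:**
- **Marker:** after I backed away, both cameras show the red face lying level over the mouth.
- **Empty bin:** it moved about half a pixel in the top view, roughly 1.3 mm.
- **Other two bins:** they did not move measurably, and their markers are still green side up.
- **Check that disagreed:** the image comparison also gave about half a pixel for the glue and the mug. The arm never came near the mug and no contact with the glue showed, so I put this down to changed shadows, but I did not confirm it.
- **Not measured:** the wax tin, sanding block, try square and offcut. The arm partly hid the tin and block in the last pictures, but I saw no sign of contact.

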